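# Lift the stylus, work the sagging bolt, hold the guard gate ajar

### The arm

A 6-joint arm with a two-finger parallel gripper is mounted at the origin on the work surface. World frame = base frame: x ahead of the robot, y to its left, z up, the work surface at z = 0. Lengths are in m, angles in rad, forces in N, time in s.
With the tool pointing down it reaches from about 0.3 to 0.875 m from the base axis. Payload 4.2 kg.
Tool frame: the origin (TCP) lies midway between the tips of the shut fingers; the grasp point (between the pads) lies 19 mm behind it (ctrl.pinch_z is the distance from the TCP to the grasp point, in m); z points along the fingers, x is the direction in which the jaws open and shut, and the axes are right-handed (so a half turn about z gives the same grasp; the last joint's range is limited). The gripper opens to 85 mm and grips with 20 to 120 N. Pads are 22 mm wide; open, the fingers measure 114 mm over their backs; the gripper's body (76 mm by 85 mm) begins 54 mm behind the grasp point. The pads swing forward as they close: fully open they stand 13 mm farther back than shut.
Start: joints at [-1.236, 0.32, 1.565, -0, 1.257, -0.02], TCP at [0.2, -0.539, 0.193] pointing down, gripper open.
Joint ranges: [-3.11, 3.11], [-0.84, 2.01], [0.21, 2.61], [-1.34, 4.49], [0.05, 2.63], [-2.56, 2.56]. Speed limits (rad/s): [2.57, 2.57, 3.14, 3.14, 3.14, 3.14].

### API

Orientations are given as [roll, pitch, yaw] about the fixed x, y, z axes, in that order (R = Rz(yaw) Ry(pitch) Rx(roll)).
In Python, from bench import ctrl gives the robot as it stands. The module is installed in compiled form; this text tells all that it offers.
- The arm moves only by the tool send_rows, never from a script. Its argument "increments" is a list of rows, each an object of numbers: "tx", "ty", "tz": the shift along the tool's x, y, z in m; "wx", "wy", "wz": the turn, a rotation vector about the tool's x, y, z in degrees; "claw": the closure, from -1 (fully open) to 1 (shut). In form: [{"tx": .., "ty": .., "tz": .., "wx": .., "wy": .., "wz": .., "claw": ..}, ...]. A call has 1 to 10 rows; each row is the pose to reach, as a shift and turn from the pose commanded when the call began, along the tool's axes at that moment; what a row does not reach only later rows make up. A row lasts 1/10 s, in which the tool goes at most 50 mm and 8.59 degrees, less where a joint would pass 70% of its speed; a pose out of reach is approached as far as the arm can. A call with a gripper value outside its range is refused whole. The fingers move at their own pace and stop on an object; the grip force is fixed at half the most. Time passes only in rows, so rows that repeat a pose let the fingers close. It gives the time, the measured TCP pose, the force and the opening at its end, in the units of the state.
- ctrl.state(): the state, without advancing time (a new reading comes with each control period).
- ctrl.camera(name): name is "scene" or "side" or "wrist"; returns the picture (400x640x3 uint8, red, green, blue); there is no depth.
- ctrl.camera_info(name): a dict with "fx", "fy", "cx", "cy" (pixels), "D" ([k1, k2, p1, p2, k3] as OpenCV has them; the pictures are not rectified), "rvec" (rotation vector, rad) and "tvec" (3), from world to camera coordinates, as OpenCV has them. Camera axes: x right, y down, z forward; pixel columns grow to the right and rows downward; lengths in m; the calibration is good to about 2 mm. A picture is of the moment at which its call begins: read the wrist's pose just before it. camera_info takes no time and is no camera call; for the wrist camera it gives the pose at the moment of the call.
- ctrl.hand_in(): hands the job in, once; it reports no verdict.
The state is a dict: "t": time; "joint_positions": joint angles; "qd": joint speeds; "joint_torque": joint torques, N m; "position": TCP position; "tcp_rot": TCP orientation; "wrist_force": force on the tool from outside, world axes, zero at the start; "moment": the same for the moment, N m; "finger_gap": finger opening in m.
Only numpy, scipy, OpenCV 4.12 (cv2) and the standard library are available. Lean on these libraries where they do the work, as an engineer would, in place of code of your own. Each camera call takes 0.05 s, during which the arm holds its last target. There are 200 camera calls.

### The job

On the marking machine, first raise the red-balled lift lever all the way so the stylus stands well clear of the reel plate. Then take the gate's barrel bolt by its red pull, lift its sagging end over the keeper's bent lip without forcing it, draw it right out, and pull the self-closing gate towards the robot until its free edge is about 8 cm open. Finish while still holding the gate steady there, bolt drawn and lever up, leaving everything else on the bench where it is.

Things in the scene. Friction and masses are not known exactly. Their poses are not given: they have to be found in the camera images.
- machine: Grey base plate 250 x 500 x 20 mm. Origin on the work surface under the gate line; +x points away from the robot into the machine, +y left along the gate to its hinge, z up. Fixed, but placed and yawed anew each time. Positions below are in this frame (mm), gate shut and bolt home. The blue head (column, overarm, head block) fills x 82 to 168, y -270 to 8, top z = 172.
- lever_ball (a point): Centre of the red ball (20 mm diameter) on the end of the lift lever, 60 mm from the pivot. The lever (8 mm rod) points towards the robot (-x) and swings up in the machine's x-z plane at y = -235.
- lever_pivot (a point): Pivot of the lift lever, at (45, -235, 130); its axis is the machine's y. The ear that carries it is on the far -y side, in front of the blue column.
- lift_lever (a joint): Lift lever angle, 0 (down: 0.15 rad above level, pointing at -x) to 1.3 (up against its stop, nearly vertical). Stays where it is left (about 1 N at the ball); it raises the stylus by up to 12 mm.
- pull (a point): Where to grip the bolt's red pull: a round upright post 16 mm in diameter; this point is 16 mm below its top and 34 mm above the axis of the bolt rod; at (0, -60, 188). The bolt moves only along the gate (+y draws it) and tips up about its tail, 100 mm from the pull on the hinge side. Raise the pull over 6 mm to clear the keeper's lip: 9 to 11 mm is comfortable, 14 mm is the stop.
- bolt (a joint): How far the bolt (steel rod, 12 mm) on the gate's top rail is drawn, 0 (home in the keeper) to 0.06 m. Unlifted it catches on the lip after about 6 mm; the tip is out of the keeper beyond about 0.035 m. Friction about 1.2 N, no spring. Its tail runs in a dark steel barrel on the rail (y 17 to 73, 30 mm wide, top z = 170).
- bolt_tilt (a joint): Tip-up angle of the bolt, 0 (sagging, where its weight of 140 g takes it) to 0.14 rad; the stub clears the lip above about 0.06 rad.
- keeper: Brass keeper on the post at the gate's free end: an open-topped trough 36 mm long (y -140 to -104), with a tall front cheek (to z = 194) on the robot's side, a low back cheek, and across its gate-side end a bent lip. Origin at (0, -122, 134).
- keeper_lip (a point): Middle of the lip's top edge, at (0, -109, 144). With the bolt home, an 11 mm stub under its tip hangs behind this lip.
- gate (a joint): Gate angle, 0 (shut) to 1.2 rad. The gate (240 mm from hinge to free edge, 18 mm thick, top of rail z = 140) swings towards the robot: free edge to -x. A spring shuts it (0.36 N m when shut, 0.6 N m at 0.4 rad). It cannot open while the bolt is in the keeper. About 0.34 rad is 8 cm at the free edge.
- gate_hinge (a point): A point on the gate's vertical hinge axis, at (0, 150, 156).
- oil_blue: Clear dropper bottle, 34 mm wide, 103 mm high, black cap; origin under its foot. Bystander.
- oil_amber: Amber dropper bottle, same size. Bystander.
- oil_green: Green dropper bottle, same size. Bystander.
- spool: Red reel spool, 56 mm wide, 33 mm high, origin under its foot. Bystander in front of the hinge side.
- side_plate: Olive reel side plate 60 x 60 x 9 mm, lying on the black pad under the stylus. Origin under its centre. Bystander.
- frame_ring: Olive reel frame ring, 68 mm across, 18 mm high, origin under its centre. Bystander.
- driver: Screwdriver 150 mm long lying on the bench left of the machine. Bystander.

How it is judged:
By the outcome, as a careful person would: the job done as asked, in the order asked, and still so for the second after the job is handed in, while the arm keeps its last pose, push and grip.
It also fails if it takes over 48 s, if anything falls off the work surface, if the arm or the gripper's body presses on something with over 40 N, if the wrist force passes 120 N, or if a joint passes its speed limit or range.

## Working session

There is one attempt and no reset: what is moved stays moved. The work goes in short steps, Python scripts to look and compute and a tool call to move; the robot and the scene stay as the last step left them, time stands still between calls to the robot, and variables do not carry over. Pictures are saved under pics/ and viewed, about 8 in all and at most 12, crops included, and the job is handed in when it is done.

Besides the shell and the picture viewer there is one more tool, called after "Request:" as a command line: name --argument value ..., lists and objects as JSON in quotes. send_rows: Moves the arm, as the interface text tells. Its arguments: {"type":"object","properties":{"increments":{"type":"array","items":{"type":"object","properties":{"tx":{"type":"number"},"ty":{"type":"number"},"tz":{"type":"number"},"wx":{"type":"number"},"wy":{"type":"number"},"wz":{"type":"number"},"claw":{"type":"number"}}}}},"required":["increments"]}

```bash
mkdir -p pics
python3 - <<'E'
from bench import ctrl
import cv2
for n in("scene","side"):
    im=ctrl.camera(n); cv2.imwrite(f"pics/{n}0.png",im[:,:,::-1]); i=ctrl.camera_info(n); print(n,i)
s=ctrl.state();print(s['t'],s['position'],s['tcp_rot'],s['finger_gap'],ctrl.pinch_z)
E
```

```text
scene {'fx': 399.15841040683074, 'fy': 399.15841040683074, 'cx': 323.71056151969356, 'cy': 191.9097777545969, 'D': array([-0.03285366,  0.        ,  0.        ,  0.        ,  0.        ]), 'rvec': array([ 1.73045203,  1.81946518, -0.71926045]), 'tvec': array([-0.0055556 , -0.3136027 ,  1.55505495])}
side {'fx': 489.1301145496951, 'fy': 489.1301145496951, 'cx': 311.1227819913137, 'cy': 211.3330408816207, 'D': array([-0.11443563,  0.        ,  0.        ,  0.        ,  0.        ]), 'rvec': array([ 0.94879497, -2.43474677,  1.15455345]), 'tvec': array([0.43481911, 0.33085588, 1.08902964])}
0.1 [ 0.19960463 -0.53874018  0.19246867] [-3.14151709e+00  1.56381307e-03 -1.21600969e+00] 0.08537806704957973 0.0187
```

View pics/scene0.png

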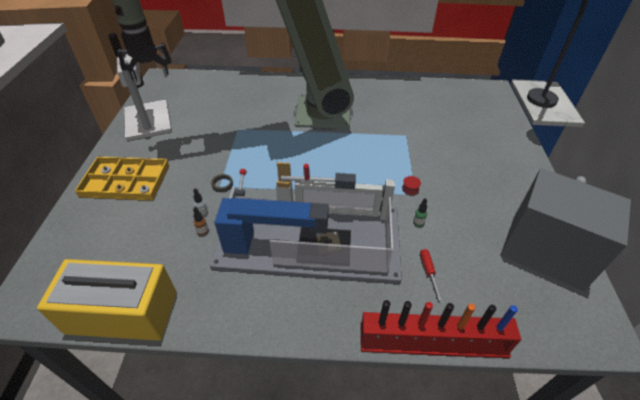

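View pics/side0.png

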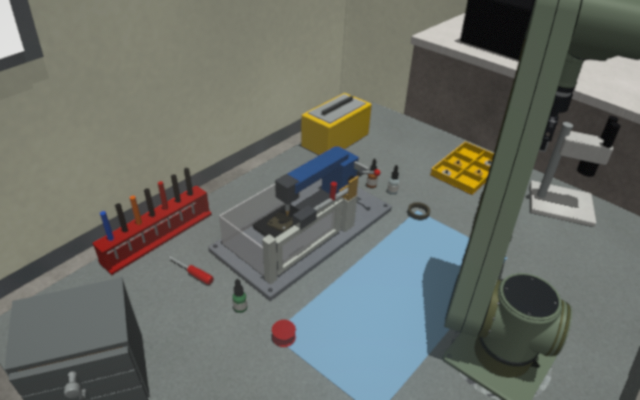

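The scene view shows the pull near (306,172) and the lever ball near (242,172). In the side view they are near (334,188) and (376,173). Next I'll triangulate both with red masks.

```bash
cat > h.py <<'E'
import numpy as np,cv2
from bench import ctrl
def cam(n):
    i=ctrl.camera_info(n);K=np.array([[i['fx'],0,i['cx']],[0,i['fy'],i['cy']],[0,0,1]]);R=cv2.Rodrigues(np.array(i['rvec']))[0]
    return K,np.array(i['D']),R,np.array(i['tvec'])
def ray(c,p):
    K,D,R,t=c;u=cv2.undistortPoints(np.array([[p]],float),K,D)[0,0]
    d=R.T@np.array([u[0],u[1],1]);return -R.T@t,d/np.linalg.norm(d)
def plane(c,p,z):
    o,d=ray(c,p);return o+d*(z-o[2])/d[2]
def tri(rs):
    A=sum(np.eye(3)-np.outer(d,d) for o,d in rs);b=sum((np.eye(3)-np.outer(d,d))@o for o,d in rs)
    x=np.linalg.solve(A,b);return x,[1e3*np.linalg.norm(np.cross(x-o,d)) for o,d in rs]
def reds(im,box):
    x0,y0,x1,y1=box;h=cv2.cvtColor(im[y0:y1,x0:x1],cv2.COLOR_RGB2HSV)
    m=(((h[...,0]<8)|(h[...,0]>172))&(h[...,1]>130)&(h[...,2]>60)).astype(np.uint8)
    n,l,s,c=cv2.connectedComponentsWithStats(m)
    return [(s[k,:2]+[x0,y0],s[k,2:],c[k]+[x0,y0]) for k in range(1,n) if s[k,4]>5]
E
python3 - <<'E'
from h import *
S=cv2.imread("pics/scene0.png")[:,:,::-1].copy();D=cv2.imread("pics/side0.png")[:,:,::-1].copy()
print(reds(S,(225,155,330,190)));print(reds(D,(320,160,390,205)))
a=cv2.resize(S[150:290,180:420],None,fx=3.3,fy=3.3,interpolation=cv2.INTER_CUBIC)
b=cv2.resize(D[140:300,200:420],None,fx=3.6,fy=3.6,interpolation=cv2.INTER_CUBIC)
cv2.imwrite("pics/a.png",a[:,:,::-1]);cv2.imwrite("pics/b.png",b[:,:,::-1])
E
```

```text
[(array([304, 164]), array([ 5, 15, 45], dtype=int32), array([306.02222222, 170.6       ])), (array([240, 169]), array([ 5,  5, 19], dtype=int32), array([242.36842105, 171.21052632]))]
[(array([374, 169]), array([ 6,  7, 31], dtype=int32), array([376.25806452, 171.90322581])), (array([331, 182]), array([ 6, 17, 72], dtype=int32), array([332.90277778, 188.51388889]))]
```

View pics/a.png

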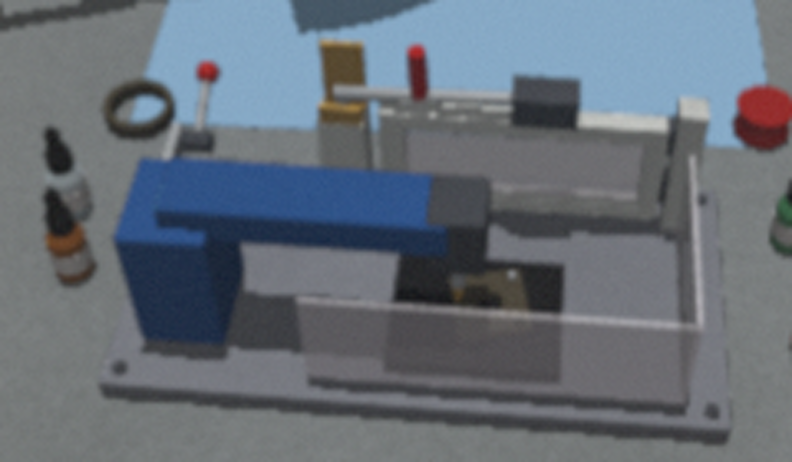

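View pics/b.png

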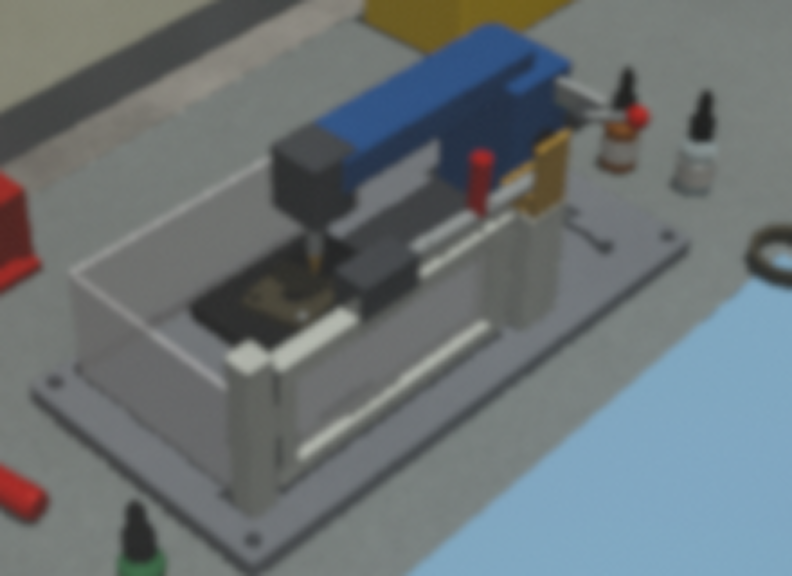

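Run:
```python
from h import *
cs,cd=cam("scene"),cam("side")
ball=tri([ray(cs,(242.4,171.2)),ray(cd,(376.3,171.9))]);pull=tri([ray(cs,(306.0,170.6)),ray(cd,(332.9,188.5))])
top=tri([ray(cs,(306.,165.)),ray(cd,(333.3,183.5))])
print(ball,pull,top)
f=lambda p:(180+p[0]/3.3,150+p[1]/3.3)
g=lambda p:(200+p[0]/3.6,140+p[1]/3.6)
A=plane(cs,f((103,382)),.02);B=plane(cs,f((728,432-10)),.02)
C=plane(cd,g((250,558)),.02);E=plane(cd,g((690,236)),.02);F=plane(cd,g((32,388)),.02)
for n,v in dict(A=A,B=B,C=C,E=E,F=F).items():print(n,v.round(4))
yaw=lambda v:np.degrees(np.arctan2(-v[0],v[1]))
print(yaw(B-A),yaw(C-E),yaw(pull[0]-ball[0])+np.degrees(np.arctan2(14.3,175)),np.linalg.norm(B-A),np.linalg.norm(C-E),np.linalg.norm(F-C), np.linalg.norm((pull[0]-ball[0])[:2]))
```

```text
(array([ 0.51980091, -0.19451919,  0.15810142]), [np.float64(0.009775151759941184), np.float64(0.009775151759935439)]) (array([ 0.53556439, -0.02022169,  0.18584434]), [np.float64(1.4942250649599793), np.float64(1.4942250649599105)]) (array([ 0.53390274, -0.01940122,  0.20359362]), [np.float64(0.7106655311497307), np.float64(0.7106655311494903)])
A [ 0.7361 -0.255   0.02  ]
B [0.7463 0.2362 0.02  ]
C [0.5055 0.2413 0.02  ]
E [ 0.4875 -0.2541  0.02  ]
F [0.7424 0.2377 0.02  ]
-1.1843202848235488 -2.0838184262853154 -0.4962711640925761 0.4913467183725296 0.4957536195985437 0.23691794864321325 0.17500887663125944
```

```bash
cat >> h.py <<'E'
from scipy.spatial.transform import Rotation as Ro
def inc(pos,rpy):
    s=ctrl.state();R=Ro.from_euler('xyz',s['tcp_rot']);T=Ro.from_euler('xyz',rpy)
    print("t",s['t'],"pos",np.round(s['position'],4),"F",np.round(s['wrist_force'],1))
    print("t xyz",R.inv().apply(np.array(pos)-s['position']).round(4),"w",np.degrees((R.inv()*T).as_rotvec()).round(2))
E
python3 - <<'E'
from h import *
print(plane(cam("scene"),(147,118),0.01),plane(cam("side"),(563,200),.01))
inc((.44,-.195,.30),(np.pi,0,-.035))
E
```

```text
[ 0.09457577 -0.65901904  0.01      ] [ 0.10138768 -0.67936522  0.01      ]
t 0.1 pos [ 0.1996 -0.5387  0.1925] F [-0.7 -0.6 -0.3]
t xyz [-0.239  -0.3448 -0.1071] w [-6.000e-02  8.000e-02 -6.767e+01]
```

Request:
send_rows --increments '[{"tz": -0.05,"claw": 1},{"tz": -0.107,"claw": 1},{"tz": -0.107,"tx": -0.03,"ty": -0.04,"wz": -8,"claw": 1},{"tx": -0.06,"ty": -0.08,"tz": -0.107,"wz": -16,"claw": 1},{"tx": -0.09,"ty": -0.12,"tz": -0.107,"wz": -24,"claw": 1},{"tx": -0.12,"ty": -0.16,"tz": -0.107,"wz": -32,"claw": 1},{"tx": -0.15,"ty": -0.2,"tz": -0.107,"wz": -40,"claw": 1},{"tx": -0.18,"ty": -0.24,"tz": -0.107,"wz": -48,"claw": 1},{"tx": -0.21,"ty": -0.29,"tz": -0.107,"wz": -56,"claw": 1},{"tx": -0.239,"ty": -0.335,"tz": -0.107,"wz": -64,"claw": 1}]'

```text
invalid input at $.increments[0]: expected keys tx, ty, tz, wx, wy, wz, claw
```

Run:
```python
from h import *
inc((.45,-.195,.14),(np.pi,0,-.035)); print(ctrl.state()['tcp_rot'])
```

```text
t 0.1 pos [ 0.1996 -0.5387  0.1925] F [-0.7 -0.6 -0.3]
t xyz [-0.2353 -0.3542  0.0529] w [-6.000e-02  8.000e-02 -6.767e+01]
[-3.14151709e+00  1.56381307e-03 -1.21600969e+00]
```

All seven keys are required in each row.

Request:
send_rows --increments '[{"tx": 0,"ty": 0,"tz": -0.05,"wx": 0,"wy": 0,"wz": 0,"claw": 1},{"tx": 0,"ty": 0,"tz": -0.107,"wx": 0,"wy": 0,"wz": 0,"claw": 1},{"tx": -0.03,"ty": -0.04,"tz": -0.107,"wx": 0,"wy": 0,"wz": -8,"claw": 1},{"tx": -0.06,"ty": -0.08,"tz": -0.107,"wx": 0,"wy": 0,"wz": -16,"claw": 1},{"tx": -0.09,"ty": -0.12,"tz": -0.107,"wx": 0,"wy": 0,"wz": -24,"claw": 1},{"tx": -0.12,"ty": -0.16,"tz": -0.107,"wx": 0,"wy": 0,"wz": -32,"claw": 1},{"tx": -0.15,"ty": -0.2,"tz": -0.107,"wx": 0,"wy": 0,"wz": -40,"claw": 1},{"tx": -0.18,"ty": -0.24,"tz": -0.107,"wx": 0,"wy": 0,"wz": -48,"claw": 1},{"tx": -0.21,"ty": -0.29,"tz": -0.107,"wx": 0,"wy": 0,"wz": -56,"claw": 1},{"tx": -0.239,"ty": -0.335,"tz": -0.107,"wx": 0,"wy": 0,"wz": -64,"claw": 1}]'

```text
t: 1.1
position: [0.424, -0.2067, 0.3001]
tcp_rot: [3.141, 0.0, -0.093]
wrist_force: [0.4, 0.0, 0.0]
finger_gap: 0.0002
```

Run:
```python
from h import *
inc((.45,-.195,.14),(np.pi,0,-.035)); print(ctrl.state()['tcp_rot'])
```

```text
t 1.1 pos [ 0.424  -0.2067  0.3001] F [0.4 0.  0. ]
t xyz [ 0.0248 -0.0141  0.1601] w [ 0.01  0.   -3.35]
[ 3.14140911e+00  5.58232921e-05 -9.34106011e-02]
```

Request:
send_rows --increments '[{"tx": 0.0,"ty": -0.014,"tz": 0.04,"wx": 0,"wy": 0,"wz": -3.4,"claw": 1},{"tx": 0.0,"ty": -0.014,"tz": 0.08,"wx": 0,"wy": 0,"wz": -3.4,"claw": 1},{"tx": 0.01,"ty": -0.014,"tz": 0.12,"wx": 0,"wy": 0,"wz": -3.4,"claw": 1},{"tx": 0.02,"ty": -0.014,"tz": 0.15,"wx": 0,"wy": 0,"wz": -3.4,"claw": 1},{"tx": 0.025,"ty": -0.014,"tz": 0.16,"wx": 0,"wy": 0,"wz": -3.4,"claw": 1},{"tx": 0.025,"ty": -0.014,"tz": 0.16,"wx": 0,"wy": 0,"wz": -3.4,"claw": 1}]'

```text
t: 1.7
position: [0.4493, -0.1968, 0.139]
tcp_rot: [-3.14, 0.003, -0.039]
wrist_force: [-0.3, 0.4, 0.3]
finger_gap: 0.0002
```

Run:
```python
from h import *
inc((.45,-.195,.14),(np.pi,0,-.035))
a=ctrl.camera("side");b=ctrl.camera("wrist")
cv2.imwrite("pics/c.png",np.vstack([cv2.resize(a[120:270,220:460],(640,400))[...,::-1][:280],cv2.resize(b,(480,300))[...,::-1] if 0 else b[100:400,:,::-1]]))
```

```text
t 1.7 pos [ 0.4493 -0.1968  0.139 ] F [-0.3  0.4  0.3]
t xyz [ 0.0006 -0.0018 -0.001 ] w [-0.06  0.17 -0.25]
```

View pics/c.png

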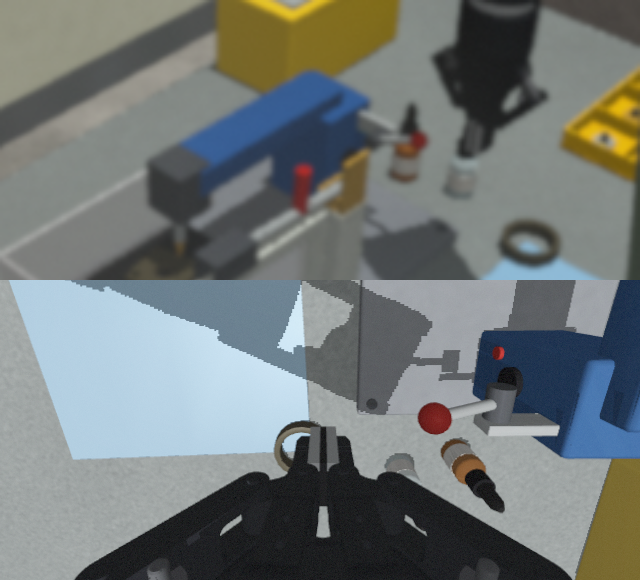

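Wrist view: ball at wrist pixel (434,238), just ahead of the shut fingertips at about (325,255). The lever ear sits on its -y side. I'll check the ball's y from this ray.

Run:
```python
from h import *
print(plane(cam("wrist"),(434.5,238),.158),plane(cam("wrist"),(434.5,238),.139))
```

```text
[ 0.51954026 -0.19721889  0.158     ] [ 0.52718314 -0.20640309  0.139     ]
```

Request:
send_rows --increments '[{"tx": 0.02,"ty": 0,"tz": 0,"wx": 0,"wy": 0,"wz": 0,"claw": 1},{"tx": 0.035,"ty": 0,"tz": 0,"wx": 0,"wy": 0,"wz": 0,"claw": 1},{"tx": 0.045,"ty": 0,"tz": 0,"wx": 0,"wy": 0,"wz": 0,"claw": 1},{"tx": 0.052,"ty": 0,"tz": 0,"wx": 0,"wy": 0,"wz": 0,"claw": 1},{"tx": 0.059,"ty": 0,"tz": -0.004,"wx": 0,"wy": 0,"wz": 0,"claw": 1},{"tx": 0.066,"ty": 0,"tz": -0.008,"wx": 0,"wy": 0,"wz": 0,"claw": 1},{"tx": 0.072,"ty": 0,"tz": -0.013,"wx": 0,"wy": 0,"wz": 0,"claw": 1},{"tx": 0.078,"ty": 0,"tz": -0.018,"wx": 0,"wy": 0,"wz": 0,"claw": 1},{"tx": 0.083,"ty": 0,"tz": -0.022,"wx": 0,"wy": 0,"wz": 0,"claw": 1},{"tx": 0.087,"ty": 0,"tz": -0.025,"wx": 0,"wy": 0,"wz": 0,"claw": 1}]'

```text
t: 2.8
position: [0.5372, -0.2006, 0.1658]
tcp_rot: [3.141, -0.001, -0.04]
wrist_force: [-0.1, 0.9, -0.0]
finger_gap: -0.0001
```

Run:
```python
from h import *
inc((.45,-.195,.14),(np.pi,0,-.035))
b=ctrl.camera("wrist");r=reds(b,(330,120,560,330));print(r)
for z in(.185,.19):
  for x in r: print(z,plane(cam("wrist"),x[2],z).round(4))
```

```text
t 2.8 pos [ 0.5372 -0.2006  0.1658] F [-0.1  0.9 -0. ]
t xyz [-0.0874 -0.0021  0.0257] w [ 0.01 -0.03 -0.26]
[(array([393, 162]), array([ 6, 12, 62], dtype=int32), array([395.27419355, 167.37096774]))]
0.185 [ 0.5808 -0.155   0.185 ]
0.19 [ 0.5796 -0.1539  0.19  ]
```

Run:
```python
from h import *
b=ctrl.camera("wrist");a=ctrl.camera("side");s=ctrl.camera("scene")
t=np.hstack([cv2.resize(a[140:220,320:420],(400,320)),cv2.resize(s[140:220,200:300],(400,320))])
cv2.imwrite("pics/d.png",np.vstack([t,cv2.resize(b[120:360,180:580],None,fx=2,fy=2,interpolation=1)[:280,:800]])[...,::-1])
```

```text
(no output)
```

View pics/d.png

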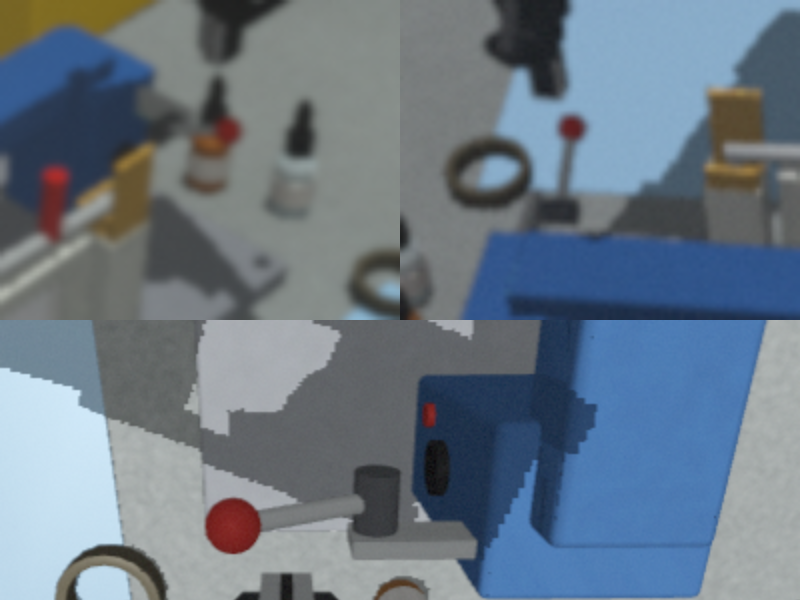

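The ball hasn't moved, so the fingers went past it. I'll re-triangulate using both wrist views and project the TCP into each camera as a check.

Run:
```python
from h import *
s=ctrl.state();p=np.array(s['position']);R=Ro.from_euler('xyz',s['tcp_rot'])
im={n:ctrl.camera(n) for n in("scene","side","wrist")}
for n in im:
    K,D,Rc,t=cam(n)
    print(n,"tcp px",cv2.projectPoints(p[None],cv2.Rodrigues(Rc)[0],t,K,D)[0].ravel().round(1))
boxes=dict(scene=(230,160,255,185),side=(360,160,390,185),wrist=(270,190,330,260))
rs={}
for n in im:
    r=max(reds(im[n],boxes[n]),key=lambda q:q[1][2]);print(n,r[2],r[1]);rs[n]=ray(cam(n),r[2])
print(tri([rs["scene"],rs["side"]]));print(tri(list(rs.values())))
```

```text
scene tcp px [238.7 173.5]
side tcp px [373.  166.6]
wrist tcp px [322.4 231.6]
scene [242.61538462 171.61538462] [ 4  4 13]
side [376.2 172.2] [ 5  6 20]
wrist [298.67652174 223.53565217] [ 27  28 575]
(array([ 0.5199879 , -0.19421085,  0.15696235]), [np.float64(0.21660407804692017), np.float64(0.21660407804704776)])
(array([ 0.52009367, -0.19531762,  0.15703031]), [np.float64(1.2706356175383025), np.float64(0.5778396230285076), np.float64(1.7687789327050403)])
```

Run:
```python
from h import *
b=ctrl.camera("wrist");a=ctrl.camera("side");s=ctrl.camera("scene")
t=np.hstack([cv2.resize(a[120:180,345:405],(400,400),interpolation=1),cv2.resize(s[125:185,210:270],(400,400),interpolation=1)])
t=np.clip(t.astype(float)*1.6,0,255).astype(np.uint8)
w=np.clip(b[200:270,220:420].astype(float)*1.6,0,255).astype(np.uint8)
cv2.imwrite("pics/e.png",np.vstack([t,cv2.resize(w,(571,200)) if 0 else cv2.resize(w[:50],(800,200))])[...,::-1])
```

```text
(no output)
```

View pics/e.png

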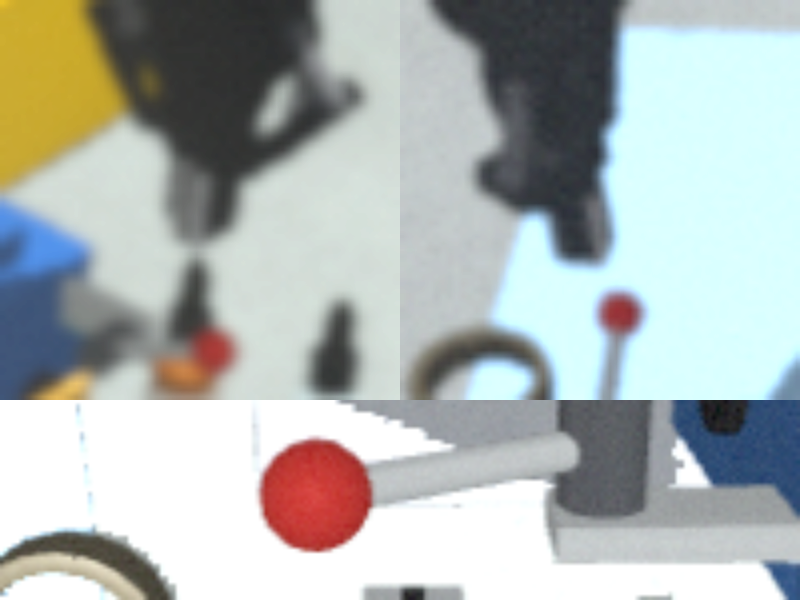

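Run:
```python
from h import *
cs,cd,cw=cam("scene"),cam("side"),cam("wrist")
print(tri([ray(cs,(237.3,164)),ray(cd,(374.2,156))]))
x=tri([ray(cs,(237.3,164)),ray(cd,(374.2,156)),ray(cw,(323,247))]);print(x)
s=ctrl.state();print(s['position'],s['joint_positions'],s['tcp_rot'],s['wrist_force'],s['finger_gap'])
for n,c in(("s",cs),("d",cd),("w",cw)): print(n,-c[2].T@c[3])
```

```text
(array([ 0.53681081, -0.1995631 ,  0.20032541]), [np.float64(0.6646523765728068), np.float64(0.664652376572744)])
(array([ 0.53683952, -0.1978241 ,  0.20000202]), [np.float64(1.2761555603757695), np.float64(2.0903692394435014), np.float64(3.0294943507806273)])
[ 0.53637419 -0.20048546  0.16510683] [-3.77741106e-01  3.34935778e-01  1.61488571e+00 -7.48439529e-05
  1.19206798e+00 -3.37940728e-01] [-3.14155984e+00  3.03084769e-04 -3.97726900e-02] [-0.71820298  0.42434075 -0.44812021] 0.00031724043206488587
s [1.30156597 0.05362218 0.90533094]
d [-0.07798013  0.77061371  0.94052775]
w [ 0.54016144 -0.1213209   0.3453431 ]
```

The visible fingertips triangulate to z ≈ 0.200, while the reported TCP z is 0.165. The x and y agree. So the real tips sit about 35 mm behind the reported TCP, which explains why they passed over the ball (top at 0.167). I'll back off and redo the push 35 mm lower.

Request:
send_rows --increments '[{"tx": -0.04,"ty": -0.003,"tz": 0,"wx": 0,"wy": 0,"wz": 0,"claw": 1},{"tx": -0.08,"ty": -0.005,"tz": 0,"wx": 0,"wy": 0,"wz": 0,"claw": 1},{"tx": -0.087,"ty": -0.005,"tz": 0.02,"wx": 0,"wy": 0,"wz": 0,"claw": 1},{"tx": -0.087,"ty": -0.005,"tz": 0.045,"wx": 0,"wy": 0,"wz": 0,"claw": 1},{"tx": -0.087,"ty": -0.005,"tz": 0.06,"wx": 0,"wy": 0,"wz": 0,"claw": 1},{"tx": -0.067,"ty": -0.006,"tz": 0.06,"wx": 0,"wy": 0,"wz": 0,"claw": 1},{"tx": -0.052,"ty": -0.006,"tz": 0.06,"wx": 0,"wy": 0,"wz": 0,"claw": 1},{"tx": -0.042,"ty": -0.006,"tz": 0.06,"wx": 0,"wy": 0,"wz": 0,"claw": 1},{"tx": -0.035,"ty": -0.006,"tz": 0.06,"wx": 0,"wy": 0,"wz": 0,"claw": 1},{"tx": -0.03,"ty": -0.006,"tz": 0.059,"wx": 0,"wy": 0,"wz": 0,"claw": 1}]'

```text
t: 4.3
position: [0.4957, -0.1925, 0.1046]
tcp_rot: [-3.14, 0.025, -0.038]
wrist_force: [-30.4, -2.5, 11.2]
finger_gap: 0.0003
```

Run:
```python
from h import *
inc((.54,-.1955,.13),(np.pi,0,-.035))
im={n:ctrl.camera(n) for n in("scene","side","wrist")}
for n,b in dict(scene=(230,155,255,185),side=(355,155,390,185),wrist=(270,150,450,260)).items():
    print(n,[(r[2].round(1),r[1]) for r in reds(im[n],b)])
```

```text
t 4.3 pos [ 0.4957 -0.1925  0.1046] F [-30.4  -2.5  11.2]
t xyz [ 0.0437  0.0013 -0.0265] w [-0.09  1.45 -0.15]
scene [(array([242.9, 171.2]), array([ 5,  5, 19], dtype=int32))]
side [(array([375.6, 172.2]), array([ 4,  6, 14], dtype=int32))]
wrist []
```

The 30 N came from pushing nearly along the rod, which jams. I'll back off, drop under the ball and lift it from below.

Request:
send_rows --increments '[{"tx": -0.015,"ty": 0,"tz": 0,"wx": 0,"wy": 0,"wz": 0,"claw": 1},{"tx": -0.03,"ty": 0,"tz": 0.0,"wx": 0,"wy": 0,"wz": 0,"claw": 1},{"tx": -0.03,"ty": 0,"tz": 0.012,"wx": 0,"wy": 0,"wz": 0,"claw": 1},{"tx": -0.03,"ty": 0.002,"tz": 0.015,"wx": 0,"wy": 0,"wz": 0,"claw": 1},{"tx": -0.03,"ty": 0.002,"tz": 0.015,"wx": 0,"wy": 0,"wz": 0,"claw": 1}]'

```text
t: 4.95
position: [0.477, -0.1943, 0.0903]
tcp_rot: [-3.141, 0.001, -0.04]
wrist_force: [0.3, 0.7, 0.7]
finger_gap: -0.0001
```

Run:
```python
from h import *
inc((.515,-.1955,.09),(np.pi,0,-.035))
im={n:ctrl.camera(n) for n in("scene","side","wrist")}
for n,b in dict(scene=(230,155,255,185),side=(355,155,390,185),wrist=(270,100,500,330)).items():
    print(n,[(r[2].round(1),r[1]) for r in reds(im[n],b)])
w=im["wrist"][120:400,200:560];t=np.hstack([cv2.resize(im["side"][130:200,350:420],(280,280),interpolation=1),cv2.resize(im["scene"][130:200,210:280],(280,280),interpolation=1)])
t=np.clip(t*1.5,0,255).astype(np.uint8)
cv2.imwrite("pics/f.png",np.vstack([t[:,:560],np.pad(w,((0,0),(0,200),(0,0)))])[...,::-1])
```

```text
t 4.95 pos [ 0.477  -0.1943  0.0903] F [0.3 0.7 0.7]
t xyz [ 0.038  -0.0003  0.0003] w [-0.02  0.06 -0.27]
scene [(array([242.6, 171.6]), array([ 4,  4, 15], dtype=int32))]
side [(array([376.3, 172.3]), array([ 5,  6, 21], dtype=int32))]
wrist [(array([495.6, 191.7]), array([  9,  16, 121], dtype=int32)), (array([414.2, 287. ]), array([  44,   39, 1121], dtype=int32))]
```

View pics/f.png

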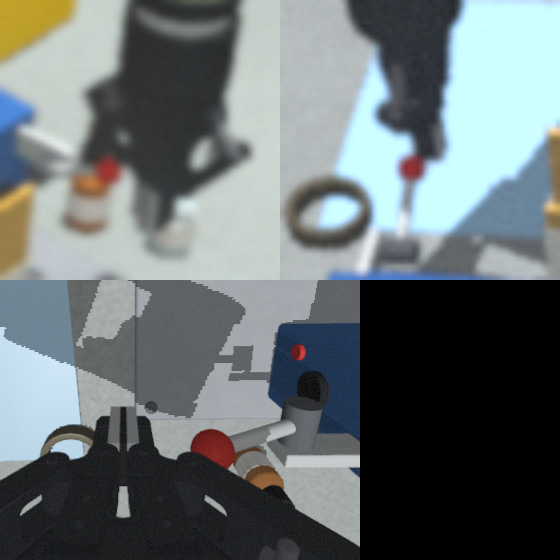

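The side view shows the tip at (390,189), beside and below the ball at (376,172). A vertical finger can't get under the ball. Instead I'll press it lightly and follow the lever's arc up, so friction helps.

Request:
send_rows --increments '[{"tx": 0.012,"ty": 0,"tz": -0.015,"wx": 0,"wy": 0,"wz": 0,"claw": 1},{"tx": 0.018,"ty": 0,"tz": -0.015,"wx": 0,"wy": 0,"wz": 0,"claw": 1},{"tx": 0.0205,"ty": 0,"tz": -0.016,"wx": 0,"wy": 0,"wz": 0,"claw": 1},{"tx": 0.022,"ty": 0,"tz": -0.018,"wx": 0,"wy": 0,"wz": 0,"claw": 1},{"tx": 0.024,"ty": 0,"tz": -0.021,"wx": 0,"wy": 0,"wz": 0,"claw": 1},{"tx": 0.0257,"ty": 0,"tz": -0.023,"wx": 0,"wy": 0,"wz": 0,"claw": 1},{"tx": 0.0275,"ty": 0,"tz": -0.0255,"wx": 0,"wy": 0,"wz": 0,"claw": 1},{"tx": 0.0295,"ty": 0,"tz": -0.0277,"wx": 0,"wy": 0,"wz": 0,"claw": 1},{"tx": 0.0316,"ty": 0,"tz": -0.0298,"wx": 0,"wy": 0,"wz": 0,"claw": 1}]'

```text
t: 6.0
position: [0.5028, -0.1954, 0.1201]
tcp_rot: [3.142, 0.012, -0.039]
wrist_force: [-13.7, -1.5, 7.0]
finger_gap: 0.0
```

Run:
```python
from h import *
inc((.515,-.1955,.09),(np.pi,0,-.035))
im={n:ctrl.camera(n) for n in("scene","side")}
rs=[]
for n,b in dict(scene=(230,150,260,185),side=(355,150,390,185)).items():
    r=reds(im[n],b);print(n,[(q[2].round(1),q[1]) for q in r]);rs+= [ray(cam(n),r[0][2])] if r else []
print(tri(rs))
```

```text
t 6.0 pos [ 0.5028 -0.1954  0.1201] F [-13.7  -1.5   7. ]
t xyz [ 0.0126 -0.0004  0.0299] w [ 0.    0.7  -0.21]
scene [(array([241.6, 169.7]), array([ 4,  6, 18], dtype=int32))]
side [(array([374.4, 168.2]), array([ 4,  6, 19], dtype=int32))]
(array([ 0.52611759, -0.19344042,  0.16874804]), [np.float64(0.8257591334730774), np.float64(0.8257591334730208)])
```

Request:
send_rows --increments '[{"tx": -0.001,"ty": 0,"tz": -0.005,"wx": 0,"wy": 0,"wz": 0,"claw": 1},{"tx": 0.0,"ty": 0,"tz": -0.009,"wx": 0,"wy": 0,"wz": 0,"claw": 1},{"tx": 0.003,"ty": 0,"tz": -0.013,"wx": 0,"wy": 0,"wz": 0,"claw": 1},{"tx": 0.007,"ty": 0,"tz": -0.016,"wx": 0,"wy": 0,"wz": 0,"claw": 1},{"tx": 0.011,"ty": 0,"tz": -0.018,"wx": 0,"wy": 0,"wz": 0,"claw": 1},{"tx": 0.016,"ty": 0,"tz": -0.02,"wx": 0,"wy": 0,"wz": 0,"claw": 1},{"tx": 0.021,"ty": 0,"tz": -0.0215,"wx": 0,"wy": 0,"wz": 0,"claw": 1},{"tx": 0.026,"ty": 0,"tz": -0.0225,"wx": 0,"wy": 0,"wz": 0,"claw": 1},{"tx": 0.03,"ty": 0,"tz": -0.023,"wx": 0,"wy": 0,"wz": 0,"claw": 1}]'

```text
t: 7.0
position: [0.5319, -0.1963, 0.1486]
tcp_rot: [3.141, 0.013, -0.039]
wrist_force: [-28.1, 2.7, 41.0]
finger_gap: -0.0
```

```bash
cat > b.py <<'E'
from h import *
inc((.515,-.1955,.09),(np.pi,0,-.035))
im={n:ctrl.camera(n) for n in("scene","side")}
rs=[]
for n,b in dict(scene=(230,150,260,185),side=(345,145,390,185)).items():
    r=reds(im[n],b);print(n,[(q[2].round(1),q[1]) for q in r]);rs+= [ray(cam(n),r[0][2])] if r else []
if len(rs)==2: print(tri(rs))
E
python3 b.py
```

```text
t 7.0 pos [ 0.5319 -0.1963  0.1486] F [-28.1   2.7  41. ]
t xyz [-0.0161 -0.0002  0.0588] w [ 0.03  0.73 -0.21]
scene [(array([239.2, 170.4]), array([ 5,  6, 18], dtype=int32))]
side []
```

Request:
send_rows --increments '[{"tx": -0.006,"ty": 0,"tz": -0.008,"wx": 0,"wy": 0,"wz": 0,"claw": 1},{"tx": -0.01,"ty": 0,"tz": -0.016,"wx": 0,"wy": 0,"wz": 0,"claw": 1},{"tx": -0.01,"ty": 0,"tz": -0.02,"wx": 0,"wy": 0,"wz": 0,"claw": 1},{"tx": -0.01,"ty": 0,"tz": -0.02,"wx": 0,"wy": 0,"wz": 0,"claw": 1}]'

```text
t: 7.5
position: [0.5294, -0.1963, 0.1644]
tcp_rot: [3.141, -0.002, -0.04]
wrist_force: [0.3, 0.1, -0.6]
finger_gap: -0.0001
```

```bash
python3 b.py
python3 - <<'E'
from h import *
b=ctrl.camera("wrist");print(reds(b,(250,100,600,400)));a=ctrl.camera("side")
t=cv2.resize(a[120:190,330:410],(480,420),interpolation=1)
t=np.clip(t*1.5,0,255).astype(np.uint8)
cv2.imwrite("pics/g.png",np.hstack([t,np.pad(b[120:400,240:560],((0,140),(0,0),(0,0)))])[...,::-1])
E
```

```text
t 7.5 pos [ 0.5294 -0.1963  0.1644] F [ 0.3  0.1 -0.6]
t xyz [-0.0146 -0.0003  0.0743] w [ 0.02 -0.1  -0.26]
scene [(array([239. , 170.6]), array([ 5,  5, 17], dtype=int32))]
side [(array([371.1, 161. ]), array([ 5,  5, 21], dtype=int32))]
(array([ 0.54285911, -0.19647389,  0.18234644]), [np.float64(0.7039001178414458), np.float64(0.7039001178414723)])
[(array([401, 166]), array([ 7, 12, 67], dtype=int32), array([404.20895522, 171.71641791])), (array([334, 232]), array([ 31,  31, 702], dtype=int32), array([349.96723647, 245.9017094 ]))]
```

View pics/g.png

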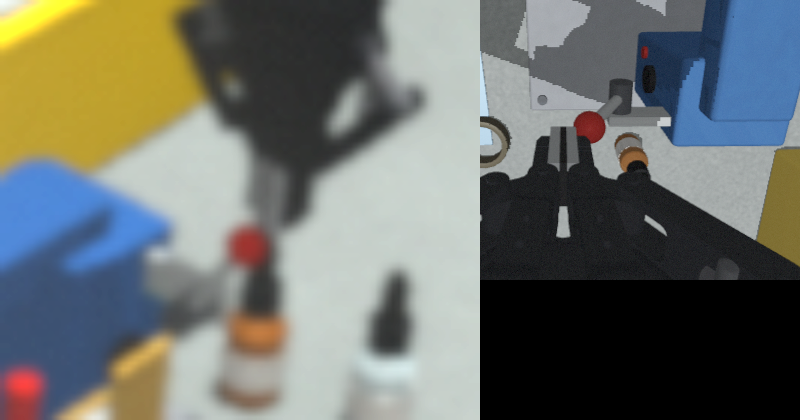

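The ball is now at (0.543, -0.196, 0.182), so the lever is about 1.05 rad above level. The tip had risen past the ball's centre, which explains the upward force. I'll go back, lower, and finish with a mostly horizontal push.

Request:
send_rows --increments '[{"tx": -0.022,"ty": 0,"tz": 0.0,"wx": 0,"wy": 0,"wz": 0,"claw": 1},{"tx": -0.022,"ty": 0,"tz": 0.02,"wx": 0,"wy": 0,"wz": 0,"claw": 1},{"tx": -0.022,"ty": 0,"tz": 0.036,"wx": 0,"wy": 0,"wz": 0,"claw": 1},{"tx": -0.014,"ty": 0,"tz": 0.036,"wx": 0,"wy": 0,"wz": 0,"claw": 1},{"tx": -0.009,"ty": 0,"tz": 0.035,"wx": 0,"wy": 0,"wz": 0,"claw": 1},{"tx": -0.005,"ty": 0,"tz": 0.033,"wx": 0,"wy": 0,"wz": 0,"claw": 1},{"tx": -0.001,"ty": 0,"tz": 0.031,"wx": 0,"wy": 0,"wz": 0,"claw": 1},{"tx": 0.003,"ty": 0,"tz": 0.029,"wx": 0,"wy": 0,"wz": 0,"claw": 1},{"tx": 0.006,"ty": 0,"tz": 0.028,"wx": 0,"wy": 0,"wz": 0,"claw": 1}]'

```text
t: 8.6
position: [0.5349, -0.1965, 0.1368]
tcp_rot: [3.141, -0.001, -0.039]
wrist_force: [-2.3, -0.4, 1.8]
finger_gap: 0.0001
```

```bash
python3 b.py
```

```text
t 8.6 pos [ 0.5349 -0.1965  0.1368] F [-2.3 -0.4  1.8]
t xyz [-0.0199 -0.0002  0.0468] w [ 0.02 -0.04 -0.26]
scene [(array([237.8, 172.2]), array([ 5,  6, 22], dtype=int32))]
side [(array([366.3, 156.9]), array([ 4,  5, 14], dtype=int32))]
(array([ 0.55835966, -0.19464483,  0.19044937]), [np.float64(0.3620587543670732), np.float64(0.3620587543670201)])
```

Request:
send_rows --increments '[{"tx": 0.003,"ty": 0,"tz": 0,"wx": 0,"wy": 0,"wz": 0,"claw": 1},{"tx": 0.006,"ty": 0,"tz": -0.001,"wx": 0,"wy": 0,"wz": 0,"claw": 1},{"tx": 0.008,"ty": 0,"tz": -0.001,"wx": 0,"wy": 0,"wz": 0,"claw": 1},{"tx": 0.009,"ty": 0,"tz": -0.001,"wx": 0,"wy": 0,"wz": 0,"claw": 1}]'

```text
t: 9.1
position: [0.5431, -0.1968, 0.1371]
tcp_rot: [3.141, 0.001, -0.04]
wrist_force: [-3.7, 0.2, 3.5]
finger_gap: 0.0001
```

```bash
python3 b.py
```

```text
t 9.1 pos [ 0.5431 -0.1968  0.1371] F [-3.7  0.2  3.5]
t xyz [-0.028  -0.0002  0.0471] w [ 0.01  0.06 -0.26]
scene [(array([237.1, 173.9]), array([ 5,  7, 24], dtype=int32))]
side [(array([364.3, 155.3]), array([ 3,  5, 11], dtype=int32))]
(array([ 0.56614961, -0.19495959,  0.19196556]), [np.float64(0.013848338111425685), np.float64(0.013848338111319166)])
```

Request:
send_rows --increments '[{"tx": 0.0015,"ty": 0,"tz": 0,"wx": 0,"wy": 0,"wz": 0,"claw": 1},{"tx": 0.003,"ty": 0,"tz": 0,"wx": 0,"wy": 0,"wz": 0,"claw": 1},{"tx": 0.003,"ty": 0,"tz": 0,"wx": 0,"wy": 0,"wz": 0,"claw": 1}]'

```text
t: 9.5
position: [0.5431, -0.1968, 0.137]
tcp_rot: [-3.141, 0.007, -0.039]
wrist_force: [-10.4, -0.2, 7.0]
finger_gap: -0.0001
```

```bash
python3 b.py
```

```text
t 9.5 pos [ 0.5431 -0.1968  0.137 ] F [-10.4  -0.2   7. ]
t xyz [-0.0278 -0.0001  0.0472] w [-0.01  0.39 -0.25]
scene [(array([236.8, 174.2]), array([ 5,  6, 22], dtype=int32))]
side [(array([364.2, 155.5]), array([ 3,  4, 10], dtype=int32))]
(array([ 0.56648389, -0.19560679,  0.19099485]), [np.float64(0.32670737392750754), np.float64(0.3267073739275849)])
```

Further commanded push raised the force to 10 N with no motion, so the lever is at its stop. The ball is at (0.5665, -0.1956, 0.191), against an expected end height of 0.1896. Now I'll retreat and go above the pull.

Request:
send_rows --increments '[{"tx": -0.015,"ty": 0,"tz": 0,"wx": 0,"wy": 0,"wz": 0,"claw": 1},{"tx": -0.03,"ty": 0,"tz": -0.02,"wx": 0,"wy": 0,"wz": 0,"claw": 1},{"tx": -0.03,"ty": 0,"tz": -0.06,"wx": 0,"wy": 0,"wz": 0,"claw": 0},{"tx": -0.03,"ty": -0.03,"tz": -0.1,"wx": 0,"wy": 0,"wz": 0,"claw": -1},{"tx": -0.025,"ty": -0.075,"tz": -0.12,"wx": 0,"wy": 0,"wz": 0,"claw": -1},{"tx": -0.02,"ty": -0.12,"tz": -0.12,"wx": 0,"wy": 0,"wz": 0,"claw": -1},{"tx": -0.018,"ty": -0.16,"tz": -0.12,"wx": 0,"wy": 0,"wz": 0,"claw": -1},{"tx": -0.018,"ty": -0.178,"tz": -0.12,"wx": 0,"wy": 0,"wz": 0,"claw": -1},{"tx": -0.018,"ty": -0.178,"tz": -0.12,"wx": 0,"wy": 0,"wz": 0,"claw": -1},{"tx": -0.018,"ty": -0.178,"tz": -0.12,"wx": 0,"wy": 0,"wz": 0,"claw": -1}]'

```text
t: 10.6
position: [0.5359, -0.0183, 0.2569]
tcp_rot: [3.141, -0.001, -0.039]
wrist_force: [0.0, 0.1, -0.0]
finger_gap: 0.0855
```

```bash
python3 b.py
python3 - <<'E'
from h import *
inc((.535,-.020,.134),(np.pi,0,-.035));print(ctrl.state()['finger_gap'])
b=ctrl.camera("wrist");c=cam("wrist")
for r in reds(b,(150,20,560,400)):
    if r[1][2]>60: print(r[0],r[1],r[2])
cv2.imwrite("pics/i.png",b[...,::-1])
E
```

```text
t 10.6 pos [ 0.5359 -0.0183  0.2569] F [ 0.   0.1 -0. ]
t xyz [-0.0141  0.1778  0.1669] w [ 0.02 -0.05 -0.22]
scene [(array([236.9, 174.2]), array([ 5,  6, 23], dtype=int32))]
side [(array([364.9, 155.1]), array([ 5,  5, 22], dtype=int32))]
(array([ 0.56577666, -0.19634296,  0.19137244]), [np.float64(0.9087785337120423), np.float64(0.9087785337120187)])
t 10.7 pos [ 0.5357 -0.0192  0.2569] F [ 0.4 -0.5 -0.2]
t xyz [-0.0007  0.0008  0.1229] w [ 0.02 -0.02 -0.32]
0.08552677433654012
[313 187] [ 18  31 454] [321.40088106 202.23127753]
```

View pics/i.png

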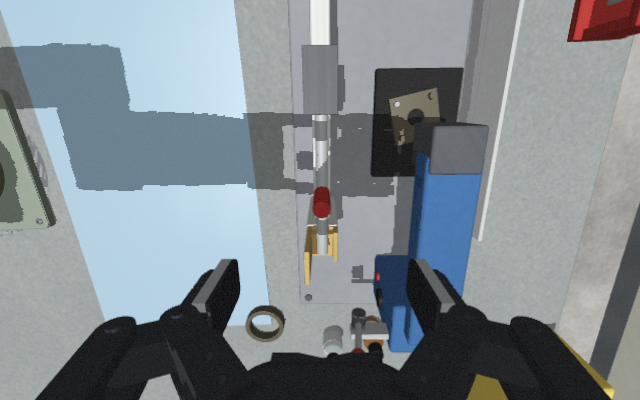

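Wrist view: pull top near (321,210), centred between the open jaws. The rod runs vertically in the picture and the lever is still up. Next I'll check the pull's position from this ray.

Run:
```python
from h import *
c=cam("wrist")
print(plane(c,(321.4,210),.204),plane(c,(321.4,202.2),.182),plane(c,(320,52),.17),plane(c,(321,110),.17))
print(-c[2].T@c[3])
```

```text
[ 0.53473089 -0.02271126  0.204     ] [ 0.53461354 -0.02289059  0.182     ] [0.53873017 0.10313006 0.17      ] [0.53761482 0.05776121 0.17      ]
[0.5393852  0.05986908 0.43710448]
```

Request:
send_rows --increments '[{"tx": -0.001,"ty": 0.0015,"tz": 0.03,"wx": 0,"wy": 0,"wz": 0,"claw": -1},{"tx": -0.001,"ty": 0.0015,"tz": 0.06,"wx": 0,"wy": 0,"wz": 0,"claw": -1},{"tx": -0.001,"ty": 0.0015,"tz": 0.09,"wx": 0,"wy": 0,"wz": 0,"claw": -1},{"tx": -0.001,"ty": 0.0015,"tz": 0.11,"wx": 0,"wy": 0,"wz": 0,"claw": -1},{"tx": -0.001,"ty": 0.0015,"tz": 0.12,"wx": 0,"wy": 0,"wz": 0,"claw": -1},{"tx": -0.001,"ty": 0.0015,"tz": 0.123,"wx": 0,"wy": 0,"wz": 0,"claw": -0.5},{"tx": -0.001,"ty": 0.0015,"tz": 0.123,"wx": 0,"wy": 0,"wz": 0,"claw": 0},{"tx": -0.001,"ty": 0.0015,"tz": 0.123,"wx": 0,"wy": 0,"wz": 0,"claw": 0.2},{"tx": -0.001,"ty": 0.0015,"tz": 0.123,"wx": 0,"wy": 0,"wz": 0,"claw": 0.2}]'

```text
t: 11.65
position: [0.5352, -0.0199, 0.1351]
tcp_rot: [3.141, -0.002, -0.04]
wrist_force: [-0.6, -0.0, 0.1]
finger_gap: 0.0342
```

Run:
```python
from h import *
inc((.535,-.021,.134),(np.pi,0,-.035));print(ctrl.state()['finger_gap'])
b=ctrl.camera("wrist");a=ctrl.camera("side")
for r in reds(b,(150,20,560,400)):
    if r[1][2]>60: print(r[0],r[1],r[2])
t=np.clip(cv2.resize(a[150:220,290:370],(480,420),interpolation=1)*1.5,0,255).astype(np.uint8)
cv2.imwrite("pics/j.png",np.hstack([t,np.pad(b[120:400,160:480],((0,140),(0,0),(0,0)))])[...,::-1])
```

```text
t 11.65 pos [ 0.5352 -0.0199  0.1351] F [-0.6 -0.   0.1]
t xyz [-0.0001  0.0011  0.0011] w [ 0.01 -0.13 -0.27]
0.034171725841722005
[305 239] [  34   72 2010] [321.47512438 275.72238806]
```

View pics/j.png

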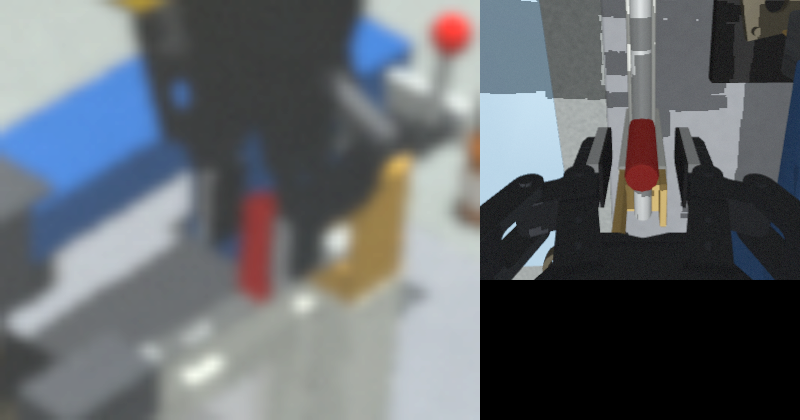

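The fingers straddle the post at about the right depth and it is centred in x. Closing.

Request:
send_rows --increments '[{"tx": 0,"ty": 0.001,"tz": 0,"wx": 0,"wy": 0,"wz": 0,"claw": 0.5},{"tx": 0,"ty": 0.001,"tz": 0,"wx": 0,"wy": 0,"wz": 0,"claw": 1},{"tx": 0,"ty": 0.001,"tz": 0,"wx": 0,"wy": 0,"wz": 0,"claw": 1},{"tx": 0,"ty": 0.001,"tz": 0,"wx": 0,"wy": 0,"wz": 0,"claw": 1},{"tx": 0,"ty": 0.001,"tz": 0,"wx": 0,"wy": 0,"wz": 0,"claw": 1},{"tx": 0,"ty": 0.001,"tz": 0,"wx": 0,"wy": 0,"wz": 0,"claw": 1}]'

```text
t: 12.35
position: [0.5345, -0.0209, 0.1344]
tcp_rot: [3.141, -0.001, -0.04]
wrist_force: [-0.8, -0.8, 5.4]
finger_gap: 0.0143
```

Request:
send_rows --increments '[{"tx": 0,"ty": 0,"tz": -0.0015,"wx": -0.85,"wy": 0,"wz": 0,"claw": 1},{"tx": 0,"ty": 0,"tz": -0.003,"wx": -1.7,"wy": 0,"wz": 0,"claw": 1},{"tx": 0,"ty": 0,"tz": -0.0045,"wx": -2.5,"wy": 0,"wz": 0,"claw": 1},{"tx": 0,"ty": 0,"tz": -0.006,"wx": -3.4,"wy": 0,"wz": 0,"claw": 1},{"tx": 0,"ty": 0,"tz": -0.0075,"wx": -4.2,"wy": 0,"wz": 0,"claw": 1},{"tx": 0,"ty": 0,"tz": -0.009,"wx": -5.1,"wy": 0,"wz": 0,"claw": 1},{"tx": 0,"ty": 0,"tz": -0.0105,"wx": -5.7,"wy": 0,"wz": 0,"claw": 1},{"tx": 0,"ty": 0,"tz": -0.0105,"wx": -5.7,"wy": 0,"wz": 0,"claw": 1}]'

```text
t: 13.15
position: [0.5343, -0.0204, 0.1445]
tcp_rot: [3.042, 0.0, -0.039]
wrist_force: [-0.8, -0.3, 0.0]
finger_gap: 0.0144
```

Run:
```python
from h import *
s=ctrl.state();print(s['position'],s['tcp_rot'],s['wrist_force'],s['moment'],s['finger_gap'])
im={n:ctrl.camera(n) for n in("scene","side")}
for n,b in dict(scene=(296,150,316,185),side=(320,170,345,205)).items():
    print(n,[(q[0],q[1],q[2].round(1)) for q in reds(im[n],b)])
```

```text
[ 0.53431726 -0.02040228  0.14447326] [ 3.04166469e+00  1.29035424e-04 -3.89363588e-02] [-0.76995676 -0.27738862  0.04024375] [ 0.00568428 -0.09751665 -0.00530781] 0.01438367174117695
scene []
side []
```

Request:
send_rows --increments '[{"tx": 0,"ty": -0.003,"tz": -0.0003,"wx": 0,"wy": 0,"wz": 0,"claw": 1},{"tx": 0,"ty": -0.006,"tz": -0.0006,"wx": 0,"wy": 0,"wz": 0,"claw": 1},{"tx": 0,"ty": -0.009,"tz": -0.0009,"wx": 0,"wy": 0,"wz": 0,"claw": 1},{"tx": 0,"ty": -0.012,"tz": -0.0012,"wx": 0,"wy": 0,"wz": 0,"claw": 1}]'

```text
t: 13.65
position: [0.5347, -0.0086, 0.1444]
tcp_rot: [3.042, 0.0, -0.04]
wrist_force: [-0.9, -1.1, -0.2]
finger_gap: 0.0144
```

Run:
```python
from h import *
s=ctrl.state();print(s['t'],s['position'],s['tcp_rot'],s['wrist_force'],s['moment'],s['finger_gap'])
b=ctrl.camera("wrist")
for r in reds(b,(150,20,560,400)):
    if r[1][2]>60: print(r[0],r[1],r[2])
cv2.imwrite("pics/k.png",b[...,::-1])
```

```text
13.65 [ 0.53466302 -0.00856979  0.14443445] [ 3.04190753e+00  3.58013130e-04 -3.96777491e-02] [-0.91115074 -1.06635812 -0.24170794] [-0.16443002  0.01833649 -0.01598313] 0.014404888638088146
[307 238] [  33   72 2008] [322.7938247  274.39890438]
```

It passed the 6 mm catch point with only about 1 N, which is sliding friction. The pull also hasn't shifted in the grip. I'll keep drawing.

Request:
send_rows --increments '[{"tx": 0,"ty": -0.005,"tz": -0.0005,"wx": 0,"wy": 0,"wz": 0,"claw": 1},{"tx": 0,"ty": -0.01,"tz": -0.001,"wx": 0,"wy": 0,"wz": 0,"claw": 1},{"tx": 0,"ty": -0.015,"tz": -0.0015,"wx": 0,"wy": 0,"wz": 0,"claw": 1},{"tx": 0,"ty": -0.02,"tz": -0.002,"wx": 0,"wy": 0,"wz": 0,"claw": 1},{"tx": 0,"ty": -0.025,"tz": -0.0025,"wx": 0,"wy": 0,"wz": 0,"claw": 1},{"tx": 0,"ty": -0.03,"tz": -0.003,"wx": 0,"wy": 0,"wz": 0,"claw": 1},{"tx": 0,"ty": -0.035,"tz": -0.0035,"wx": 0,"wy": 0,"wz": 0,"claw": 1},{"tx": 0,"ty": -0.039,"tz": -0.0039,"wx": 0,"wy": 0,"wz": 0,"claw": 1},{"tx": 0,"ty": -0.042,"tz": -0.0042,"wx": 0,"wy": 0,"wz": 0,"claw": 1}]'

```text
t: 14.6
position: [0.5361, 0.0339, 0.1444]
tcp_rot: [3.042, 0.001, -0.039]
wrist_force: [-3.8, -0.9, 0.8]
finger_gap: 0.0145
```

Request:
send_rows --increments '[{"tx": 0,"ty": -0.001,"tz": -0.0001,"wx": 0,"wy": 0,"wz": 0,"claw": 1},{"tx": 0,"ty": -0.002,"tz": -0.0002,"wx": 0,"wy": 0,"wz": 0,"claw": 1},{"tx": 0,"ty": -0.003,"tz": -0.0003,"wx": 0,"wy": 0,"wz": 0,"claw": 1}]'

```text
t: 14.9
position: [0.5362, 0.035, 0.1447]
tcp_rot: [3.039, 0.001, -0.039]
wrist_force: [-3.8, -7.4, 3.1]
finger_gap: 0.0142
```

The bolt is at its end stop: about 58 mm drawn, with the y force rising to 7 N. I'll ease off 1.5 mm and work out the swing about the hinge.

Request:
send_rows --increments '[{"tx": 0,"ty": 0.0012,"tz": 0.0001,"wx": 0,"wy": 0,"wz": 0,"claw": 1},{"tx": 0,"ty": 0.002,"tz": 0.0002,"wx": 0,"wy": 0,"wz": 0,"claw": 1}]'

```text
t: 15.1
position: [0.5362, 0.0348, 0.1443]
tcp_rot: [3.043, 0.001, -0.04]
wrist_force: [-3.1, 0.4, -1.7]
finger_gap: 0.0141
```

Run:
```python
from h import *
s=ctrl.state();p=np.array(s['position']);R=Ro.from_euler('xyz',s['tcp_rot']);print(s['t'],p,s['wrist_force'])
H=np.array([.5418,.190,p[2]])
for th in np.linspace(.035,.35,10):
    Z=Ro.from_rotvec([0,0,-th]);q=H+Z.apply(p-H)
    print(th.round(3),R.inv().apply(q-p).round(4),np.degrees((R.inv()*Z*R).as_rotvec()).round(2))
```

```text
15.1 [0.53620242 0.03479831 0.14427692] [-3.14684303  0.40281561 -1.65238716]
0.035 [-0.0054 -0.0001 -0.    ] [ 0.  -0.2  2. ]
0.07 [-0.0109 -0.0003 -0.    ] [ 0.   -0.39  3.99]
0.105 [-0.0163 -0.0008 -0.0001] [ 0.   -0.59  5.99]
0.14 [-0.0217 -0.0014 -0.0001] [ 0.01 -0.79  7.98]
0.175 [-0.027  -0.0022 -0.0002] [ 0.01 -0.98  9.98]
0.21 [-0.0324 -0.0033 -0.0003] [ 1.000e-02 -1.180e+00  1.197e+01]
0.245 [-0.0377 -0.0045 -0.0004] [ 1.000e-02 -1.380e+00  1.397e+01]
0.28 [-0.0429 -0.0058 -0.0005] [ 1.000e-02 -1.580e+00  1.597e+01]
0.315 [-0.0481 -0.0074 -0.0007] [ 1.000e-02 -1.770e+00  1.796e+01]
0.35 [-0.0533 -0.0092 -0.0009] [ 1.000e-02 -1.970e+00  1.996e+01]
```

Request:
send_rows --increments '[{"tx": -0.0027,"ty": 0,"tz": 0,"wx": 0,"wy": -0.1,"wz": 1,"claw": 1},{"tx": -0.0054,"ty": -0.0001,"tz": 0,"wx": 0,"wy": -0.2,"wz": 2,"claw": 1},{"tx": -0.0109,"ty": -0.0003,"tz": 0,"wx": 0,"wy": -0.4,"wz": 4,"claw": 1},{"tx": -0.0163,"ty": -0.0008,"tz": -0.0001,"wx": 0,"wy": -0.6,"wz": 6,"claw": 1}]'

```text
t: 15.5
position: [0.5216, 0.0361, 0.1448]
tcp_rot: [3.043, -0.003, -0.147]
wrist_force: [3.4, 1.2, -1.1]
finger_gap: 0.0143
```

Spring load is 3.4 N, as expected. I'll continue by the remaining 0.24 rad.

Request:
send_rows --increments '[{"tx": -0.0054,"ty": -0.0001,"tz": 0,"wx": 0,"wy": -0.2,"wz": 2,"claw": 1},{"tx": -0.0109,"ty": -0.0003,"tz": 0,"wx": 0,"wy": -0.4,"wz": 4,"claw": 1},{"tx": -0.0163,"ty": -0.0008,"tz": -0.0001,"wx": 0,"wy": -0.6,"wz": 6,"claw": 1},{"tx": -0.0217,"ty": -0.0014,"tz": -0.0001,"wx": 0,"wy": -0.8,"wz": 8,"claw": 1},{"tx": -0.027,"ty": -0.0022,"tz": -0.0002,"wx": 0,"wy": -1,"wz": 10,"claw": 1},{"tx": -0.0324,"ty": -0.0033,"tz": -0.0003,"wx": 0,"wy": -1.2,"wz": 12,"claw": 1},{"tx": -0.036,"ty": -0.0042,"tz": -0.0004,"wx": 0,"wy": -1.35,"wz": 13.5,"claw": 1},{"tx": -0.0377,"ty": -0.0045,"tz": -0.0004,"wx": 0,"wy": -1.4,"wz": 14,"claw": 1},{"tx": -0.0377,"ty": -0.0045,"tz": -0.0004,"wx": 0,"wy": -1.4,"wz": 14,"claw": 1},{"tx": -0.0377,"ty": -0.0045,"tz": -0.0004,"wx": 0,"wy": -1.4,"wz": 14,"claw": 1}]'

```text
t: 16.5
position: [0.4844, 0.0456, 0.1447]
tcp_rot: [3.042, -0.002, -0.39]
wrist_force: [2.6, -2.1, -0.3]
finger_gap: 0.0138
```

```bash
python3 b.py
python3 - <<'E'
from h import *
s=ctrl.state();p=np.array(s['position']);print(s['tcp_rot'],s['wrist_force'],s['moment'],s['finger_gap'])
v=p-np.array([.5418,.190,p[2]]);print("swing",np.arctan2(-v[0],-v[1])-np.arctan2(.0056,.1552))
im={n:ctrl.camera(n) for n in("scene","side")};w=ctrl.camera("wrist")
t=np.hstack([cv2.resize(im["scene"][150:260,190:410],(400,200)),cv2.resize(im["side"][140:260,200:440],(400,200))])
cv2.imwrite("pics/l.png",np.vstack([t,np.pad(w,((0,0),(0,160),(0,0)))])[...,::-1])
E
```

```text
t 16.5 pos [0.4844 0.0456 0.1447] F [ 2.6 -2.1 -0.3]
t xyz [0.12   0.2049 0.0756] w [  5.64   0.92 -20.34]
scene [(array([236.9, 174.2]), array([ 5,  6, 23], dtype=int32))]
side [(array([364.9, 155.1]), array([ 5,  5, 22], dtype=int32))]
(array([ 0.56577666, -0.19634296,  0.19137244]), [np.float64(0.9087785337120423), np.float64(0.9087785337120187)])
[ 3.04233056e+00 -1.19020488e-03 -3.90360413e-01] [ 2.42234658 -2.57636397 -0.26884678] [-0.34317139 -0.56023391  0.09855711] 0.014142153863468652
swing 0.3433384346987505
```

View pics/l.png

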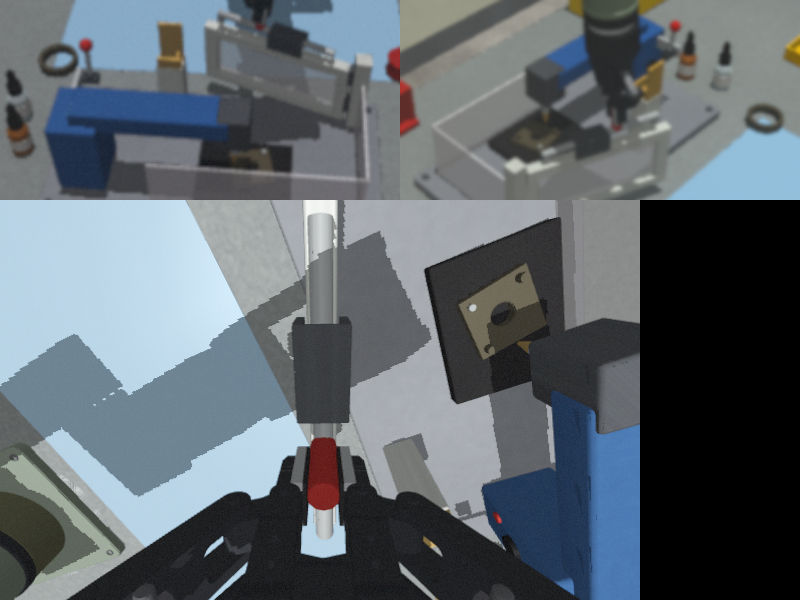

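The picture shows the gate open, the pull held against the barrel, the bolt clear of the keeper, the lever upright and the bystanders in place. The swing is 0.343 rad, so I'm handing in.

```bash
python3 -c "
from bench import ctrl
print(ctrl.hand_in())"
```

```text
the job is handed in; nothing more can be done
None
```

I raised the lift lever to its stop, lifted the bolt over the lip, drew it out and pulled the gate open. The job was handed in at about 16.5 s with the gripper still holding the gate.

**Final state, from my last checks:**
- **Lever:** up against its stop. More push raised the force to 10 N with no motion, and the ball stayed at z ≈ 0.191 m (expected 0.190).
- **Bolt:** lifted about 10 mm, passed the lip with about 1 N, then drawn about 58 mm to its end stop. It was eased back slightly and is still lifted.
- **Gate:** open 0.343 rad, about 8 cm at the free edge, held steady against 3–4 N from the spring.
- **Bench:** bottles, frame ring and side plate looked in place in the last picture. I did not measure them. The spool was only partly in view and the driver not at all.

**What disagreed or went wrong:**
- **Fingertip height:** the cameras put the shut fingertips about 35 mm behind the reported tool point. My first lever push therefore passed over the ball, and I worked with that offset afterwards.
- **Lever push forces:** two later pushes were harder than intended before I backed off and changed the approach. The first jammed along the rod at about 30 N. The second read 28 N sideways and 41 N upwards at the wrist (about 50 N combined), where the fingertip seemed to be bearing on the ball. That is above the 40 N limit set for the arm and gripper body. I took the contact to be with the fingers, not the gripper body, but could not confirm it.

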